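# Bring up the stereo microscope's lighting at its control box

## Robot

A 7-joint arm with a two-finger parallel gripper is mounted at the origin on the work surface. World frame = base frame: x ahead of the robot, y to its left, z up, the work surface at z = 0. Lengths are in m, angles in rad, forces in N, time in s.
With the tool pointing down it reaches from about 0.4 to 0.85 m from the base axis. Payload 6.9 kg.
Tool frame: the origin (TCP) lies midway between the tips of the shut fingers; the grasp point (between the pads) lies 19 mm behind it; z points along the fingers, y is the line along which they close (so a half turn about z gives the same grasp; the last joint's range is limited). The gripper opens to 85 mm and grips with 20 to 120 N. Pads are 22 mm wide; open, the fingers measure 114 mm over their backs; the gripper's body (76 mm by 85 mm) begins 54 mm behind the grasp point. The pads swing forward as they close: fully open they stand 13 mm farther back than shut.
Start: joints at [1.288, 0.507, -0.238, 1.5, 0.126, 1.149, -0.155], TCP at [0.237, -0.578, 0.231] pointing down, gripper open.
Joint ranges: [-3.08, 3.08], [-0.24, 2.05], [-1.43, 1.35], [0, 2.5], [-1.52, 4.66], [0.17, 1.96], [-2.89, 2.89]. Speed limits (rad/s): [2.39, 2.39, 3.14, 3.14, 3.14, 3.14, 3.14].

## Interface

Orientations are given as a unit quaternion [x, y, z, w].
In Python, from bench import state, grab_frame, job_done gives the robot as it stands.
- The arm moves only by the tool apply_moves, never from a script. Its argument "moves" is a list of rows, each a list of 7 numbers: the shift along the tool's x, y, z in units of 50 mm (1.0 is 50 mm), then the turn, a rotation vector about the tool's x, y, z in degrees, then the opening, from 0 (shut) to 1 (fully open). A call has 1 to 5 rows; each row shifts and turns the commanded pose from where the row before left it, along the tool's axes as they then stand; what a row does not reach is not made up. A row lasts 1/10 s, in which the tool goes at most 50 mm and 8.59 degrees, less where a joint would pass 70% of its speed; a pose out of reach is approached as far as the arm can. A call is refused whole if a number of a shift passes 1 or a number of a turn 8.59, either way. A call with a gripper value outside its range is refused whole. The fingers move at their own pace and stop on an object; "grip_force" is the grip in N (left out, the last holds). Time passes only in rows, so rows that do not move let the fingers close. It gives the time, the measured TCP pose, the force, the opening and the grip force at its end, in the units of the state.
- state(): the state, without advancing time (a new reading comes with each control period).
- grab_frame(name): name is "scene" or "top" or "wrist"; returns a dict with "img" (480x640x3 uint8, blue, green, red), "fx", "fy", "cx", "cy" (pixels), "cam_to_world" (4x4, takes a point from camera to world coordinates). Camera axes: x right, y up, looking along -z (the intrinsics and any distortion apply to the point x, -y, -z); pixel columns grow to the right and rows downward; lengths in m; the calibration is good to about 2 mm. A picture is of the moment at which its call begins. There is no depth.
- job_done(): hands the job in; it is judged then, once.
The state is a dict: "time_s": time; "joint_positions": joint angles; "dq": joint speeds; "joint_efforts": joint torques, N m; "tool_pos": TCP position; "tool_rot": TCP orientation; "contact_force": force on the tool from outside, world axes, zero at the start; "torque": the same for the moment, N m; "gripper_width": finger opening in m; "grasp_force": force on a finger pad.
Only numpy, scipy, OpenCV 4.12 (cv2) and the standard library are available. Lean on these libraries where they do the work, as an engineer would, in place of code of your own. Each camera call takes 0.05 s, during which the arm holds its last target. There are 200 camera calls.

## Task

Bring up the microscope's lighting at the grey control box by fingertip: press down the raised end of the large mains rocker until it has tipped right over to on, then that of the second of the four small channel rockers, counted from the mains (the stage backlight), then that of the fourth, farthest from the mains (the ring light). Press each one only lightly, and leave the first and third channels off. Leave the vials, dish, forceps, jar and tube rack standing as they are, picking nothing up.

Things in the scene. Friction and masses are not known exactly. Their poses are not given: they have to be found in the camera images.
- console: Fixed grey control box, 150 mm deep (x) by 290 mm wide (y), origin under its centre on the table. Low front edge (-x, 40 mm high) towards the robot; a white panel slopes up at 12 degrees to a flat ledge 61 mm high (rear 50 mm). Left is its +y. One row of five black rockers, pivots at x = -18, z = 59 mm: large mains at y = +105, channels at +36, -10, -56, -102 mm. Each tips about the box's y.
- mains (a joint): Large rocker at the left, 36 mm long (front to back), 32 wide. 0 = off: front half level with the panel, 6.5 mm off it; rear half (+x) slopes up to a tip 12 mm off it. 0.314 rad = on, at its stop: rear half level, front half up. Pressed near the raised tip it tips over at a steady 2 N or so to its stop, where its rubber seal gives 1 mm per 4 N. It stays wherever it is left, so press it fully over.
- channel1 (a joint): First channel rocker from the left, 30 mm by 18 mm, values and action as the mains; raised rear tip 11 mm off the panel, tips at about 1.5 N. A brightness knob 17 mm across, 9 mm tall, stands in front of each channel rocker, 36 mm down the slope; a black rim 1.6 mm high surrounds each rocker. Stays off.
- channel2 (a joint): Second channel rocker from the left (stage backlight), as channel1; to be switched on.
- channel3 (a joint): Third channel rocker from the left, as channel1. Stays off.
- channel4 (a joint): Fourth channel rocker, the last on the right (ring light), as channel1; to be switched on.
- mains_raised (a point): The spot to press on the mains rocker: on the surface of its rear half, 3 mm in from the rear tip, 14 mm behind the pivot. It goes down with the rocker, 4.6 mm in all from off to on.
- channel1_raised (a point): The same spot on the first channel rocker (not to be pressed).
- channel2_raised (a point): The spot to press on the second channel rocker: on its rear half, 3 mm in from the rear tip, 11 mm behind the pivot. It goes down 3.7 mm in all.
- channel3_raised (a point): The same spot on the third channel rocker (not to be pressed).
- channel4_raised (a point): The spot to press on the fourth channel rocker, as on the second.
- ledge_vial: Glass specimen vial with white snap cap, 25 mm across, 45 mm tall, standing on the box's rear ledge; origin under its centre. Stays standing there.
- vial: Another such vial, on the table in front of the box; origin under its centre. Leave it.
- petri_dish: Closed clear dish 91 mm across, 16 mm high, on the table to the right of the box; origin under its centre. Leave it.
- forceps: Steel forceps 135 mm long, 9 mm high, lying on the table in front of the box; origin under its middle, x along it. Leave it.
- jar: Specimen jar 60 mm across, 75 mm tall with black lid, on the table to the left of the box; origin under its centre. Leave it.
- rack: Aluminium rack 135 by 75 mm of blue-capped sample tubes, 122 mm tall in all, on the table to the left of the box; origin under its centre. Leave it.
Not all that is in view belongs to the job. What is shaped like the vial but blue is not meant.

How it is judged:
By the outcome, as a careful person would: the job done as asked, in the order asked, and still so for the second after the job is handed in, with the robot touching nothing.
It also fails if it takes over 45 s, if anything falls off the work surface, if the arm or the gripper's body presses on something with over 40 N, if the wrist force passes 120 N, or if a joint passes its speed limit or range.

## Working session

There is one attempt and no reset: what is moved stays moved. The work goes in short steps, Python scripts to look and compute and a tool call to move; the robot and the scene stay as the last step left them, time stands still between calls to the robot, and variables do not carry over. Pictures are saved under pics/ and viewed, at most 10 in all, crops included, and the job is handed in when it is done.

Besides the shell and the picture viewer there is one more tool, called by a JSON object that holds its "name" and its "arguments", one argument or row to a line. apply_moves: Moves the arm, as the interface text tells. Its arguments: {"type":"object","properties":{"moves":{"type":"array"},"grip_force":{"type":"number"}},"required":["moves"]}

```bash
mkdir -p pics; ls; python3 - <<'E'
from bench import *
import cv2,json
for n in("scene","top"):
    f=grab_frame(n); cv2.imwrite(f"pics/{n}0.png",f["img"]); print(n,{k:(v.tolist() if hasattr(v,'tolist') else v) for k,v in f.items() if k!="img"})
print(state())
E
```

```text
pics
scene {'fx': 455.9299124972287, 'fy': 455.9299124972287, 'cx': 319.65911782999876, 'cy': 239.47364212246308, 'cam_to_world': [[-0.8754463579762272, -0.3031746096423195, 0.3764024845486367, 0.7681587572495229], [0.48324709655067244, -0.562156153211672, 0.6711577333843368, 0.5704537289937048], [0.008118988945956994, 0.7694580011114853, 0.6386458068006186, 0.554265783024285], [0.0, 0.0, 0.0, 1.0]]}
top {'fx': 503.6050540488031, 'fy': 503.6050540488031, 'cx': 314.85458582517214, 'cy': 244.71569876667198, 'cam_to_world': [[-0.023184696797229946, 0.9859529695350356, -0.16540620211910292, 0.32547498149737136], [-0.999728247414943, -0.023267125033765577, 0.0014395184298228135, 0.059321263003997086], [-0.0024292293154812685, 0.16539462735442206, 0.986224475506071, 1.1184548112590469], [0.0, 0.0, 0.0, 1.0]]}
{'time_s': 0.1, 'joint_positions': array([ 1.28750934,  0.50826473, -0.23754056,  1.50101653,  0.12572399,
        1.14887685, -0.15477857]), 'dq': array([ 1.06323890e-03, -5.38363935e-04, -1.84268986e-04, -3.04106735e-03,
       -1.29954839e-04,  1.08546341e-03, -4.61570744e-05]), 'joint_efforts': array([-5.11770675e-03, -6.21839476e+01, -2.19467863e+00, -2.50206846e+01,
        1.25575360e-02,  7.81203416e-03,  1.01190117e-04]), 'tool_pos': array([ 0.23668338, -0.57798368,  0.23051574]), 'tool_rot': array([ 9.81159968e-01,  1.93195489e-01, -1.71576992e-04, -7.68086364e-04]), 'contact_force': array([-0.73363638,  0.25269312, -0.43032265]), 'torque': array([ 0.02485239,  0.00804447, -0.06333317]), 'grasp_force': 0.0, 'gripper_width': 0.08550865168960127}
```

View pics/top0.png

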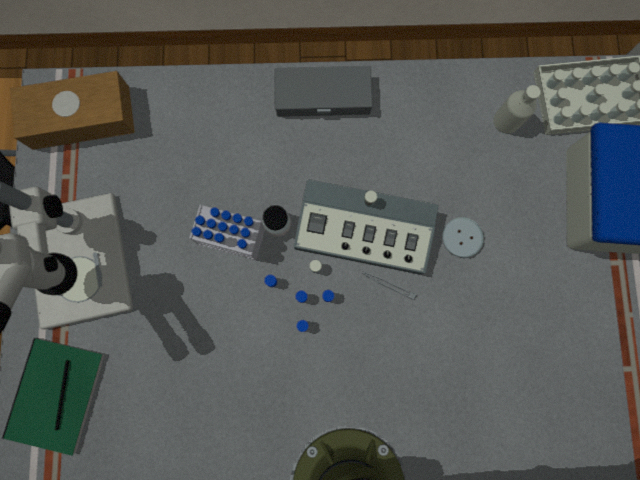

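View pics/scene0.png

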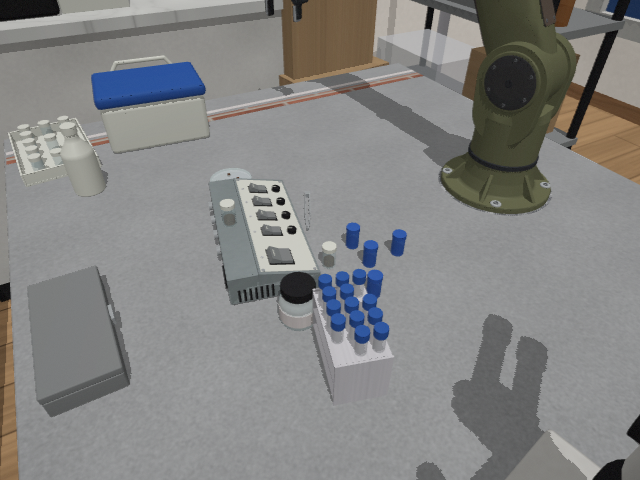

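The box has the mains on the left, at about (317,222) in the top view, and channels at about (348…411, 230…242). The ledge vial is at (371,197). I'll enlarge both views to get exact points.

```bash
python3 - <<'E'
import cv2,numpy as np
a=cv2.imread("pics/top0.png")[175:280,290:445]; b=cv2.imread("pics/scene0.png")[165:305,200:330]
cv2.imwrite("pics/topc.png",cv2.resize(a,None,fx=5,fy=5,interpolation=cv2.INTER_CUBIC))
cv2.imwrite("pics/scenec.png",cv2.resize(b,None,fx=4,fy=4,interpolation=cv2.INTER_CUBIC))
E
```

```text
(no output)
```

View pics/topc.png

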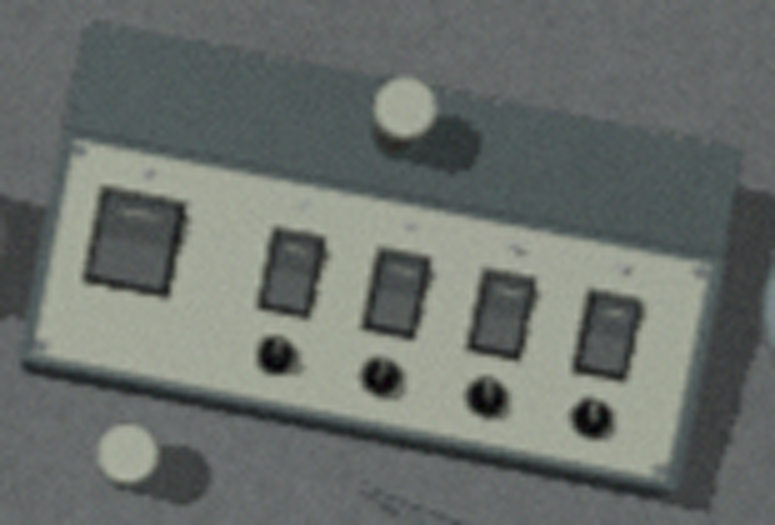

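View pics/scenec.png

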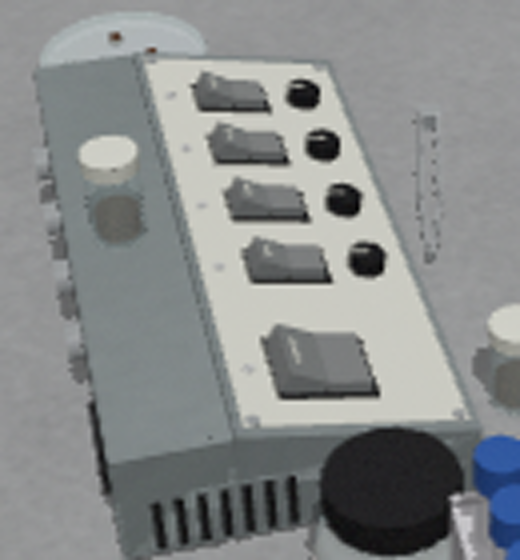

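The top crop shows rocker rim centres at (136,241), (292,272), (397,293), (503,314) and (608,335), and box corners at (88,22), (738,148), (25,365) and (670,490). In the scene crop the corners are at (38,72), (112,465), (232,432) and (475,430). All five raised tips are at the rear, so everything is off.

```bash
cat > h.py <<'E'
import numpy as np
from bench import *
from scipy.optimize import least_squares
from scipy.spatial.transform import Rotation as R
def proj(f,P):
    T=f["cam_to_world"]; p=(np.atleast_2d(P)-T[:3,3])@T[:3,:3]
    return np.c_[f["cx"]-f["fx"]*p[:,0]/p[:,2], f["cy"]+f["fy"]*p[:,1]/p[:,2]]
def w(q,L): 
    c,s=np.cos(q[2]),np.sin(q[2]); L=np.atleast_2d(L)
    return np.c_[q[0]+c*L[:,0]-s*L[:,1], q[1]+s*L[:,0]+c*L[:,1], L[:,2]]
E
python3 - <<'E'
from h import *
ft,fs=grab_frame("top"),grab_frame("scene")
ct=(np.array([(136,241),(292,272),(397,293),(503,314),(608,335),(88,22),(738,148),(25,365),(670,490)])+.5)/5-.5+[290,175]
cs=(np.array([(38,72),(112,465),(232,432),(475,430)])+.5)/4-.5+[200,165]
Lt=np.array([(-16.8,y,53.3) for y in(105,36,-10,-56,-102)]+[(75,145,61),(75,-145,61),(-75,145,40),(-75,-145,40)])/1e3
Ls=np.array([(75,-145,61),(75,145,61),(25,145,61),(-75,145,40)])/1e3
for use in (1,0,2):
    fn=lambda q:np.r_[(proj(ft,w(q,Lt))-ct).ravel()*(use!=2),(proj(fs,w(q,Ls))-cs).ravel()*(use!=0)]
    r=least_squares(fn,[.55,0,-.2]); print(r.x.round(4),r.fun.reshape(-1,2).round(1).tolist())
    if use==1: q=r.x
# ledge vial cap top z=.106
T=ft["cam_to_world"];px=(np.array([405,106])+.5)/5-.5+[290,175]
d=T[:3,:3]@[(px[0]-ft["cx"])/ft["fx"],-(px[1]-ft["cy"])/ft["fy"],-1]
print("vial",T[:3,3]+d*(.106-T[2,3])/d[2])
np.save("q.npy",q)
print(w(q,np.array([(-18+14,105,66),(-7,-10,65),(-7,-102,65)])/1e3).round(4), state()["time_s"])
E
```

```text
[ 0.5447 -0.0537 -0.2256] [[0.0, 0.1], [0.2, 0.2], [0.2, 0.2], [0.0, 0.2], [0.1, 0.2], [0.1, -0.9], [1.7, -0.1], [-1.2, -1.3], [1.7, 0.4], [-0.8, -1.1], [-1.3, -0.1], [1.2, 2.1], [2.4, 0.4]]
[ 0.5445 -0.0529 -0.2196] [[-0.3, 0.5], [-0.1, 0.4], [-0.1, 0.3], [-0.2, 0.2], [-0.1, 0.1], [-0.5, -0.4], [1.2, -0.4], [-1.4, -0.8], [1.6, 0.1], [-0.0, -0.0], [-0.0, 0.0], [0.0, 0.0], [0.0, 0.0]]
[ 0.5445 -0.0552 -0.2288] [[0.0, 0.0], [0.0, 0.0], [0.0, 0.0], [0.0, 0.0], [0.0, 0.0], [0.0, -0.0], [0.0, 0.0], [-0.0, -0.0], [0.0, 0.0], [-0.7, -1.6], [-1.8, -0.8], [0.7, 1.4], [1.9, -0.1]]
vial [ 0.59528096 -0.05999354  0.106     ]
[[ 0.5643  0.0496  0.066 ]
 [ 0.5357 -0.0618  0.065 ]
 [ 0.5151 -0.1515  0.065 ]] 0.2
```

{"name": "apply_moves", "arguments": {
  "moves": [
    [0,0,0,0,0,8.5,0],
    [0,0,0,0,0,8.5,0],
    [0,0,0,0,0,8.5,0],
    [0,0,0,0,0,8.5,0],
    [0,-0.3,0,0,0,1.2,0]
  ]
}}

```text
time_s: 0.7
tool_pos: [0.2391, -0.5647, 0.2307]
tool_rot: [0.993, -0.116, -0.0, 0.0]
contact_force: [0.8, 0.2, 0.1]
gripper_width: 0.0124
grasp_force: 0.0
```

{"name": "apply_moves", "arguments": {
  "moves": [
    [0.22,-0.8,0,0,0,0,0],
    [0.22,-0.8,0,0,0,0,0],
    [0.22,-0.8,0,0,0,0,0],
    [0.22,-0.8,0,0,0,0,0],
    [0.22,-0.8,0,0,0,0,0]
  ]
}}

```text
time_s: 1.2
tool_pos: [0.3388, -0.3794, 0.2313]
tool_rot: [0.994, -0.113, 0.0, -0.0]
contact_force: [0.4, -1.6, 0.4]
gripper_width: -0.0001
grasp_force: 0.0
```

{"name": "apply_moves", "arguments": {
  "moves": [
    [0.22,-0.8,0,0,0,0,0],
    [0.22,-0.8,0,0,0,0,0],
    [0.22,-0.8,0,0,0,0,0],
    [0.22,-0.8,0,0,0,0,0],
    [0.22,-0.8,0,0,0,0,0]
  ]
}}

```text
time_s: 1.7
tool_pos: [0.4371, -0.1968, 0.2314]
tool_rot: [0.994, -0.113, 0.0, 0.0]
contact_force: [0.2, 0.1, -0.6]
gripper_width: -0.0004
grasp_force: 0.0
```

{"name": "apply_moves", "arguments": {
  "moves": [
    [0.27,-0.85,0,0,0,0,0],
    [0.27,-0.85,0,0,0,0,0],
    [0.27,-0.85,0,0,0,0,0],
    [0.27,-0.85,0,0,0,0,0],
    [0.27,-0.85,0,0,0,0,0]
  ]
}}

```text
time_s: 2.2
tool_pos: [0.5506, -0.0048, 0.2313]
tool_rot: [0.994, -0.113, 0.0, 0.0]
contact_force: [1.1, -0.6, 0.3]
gripper_width: -0.0002
grasp_force: 0.0
```

{"name": "apply_moves", "arguments": {
  "moves": [
    [0,-0.5,0.5,0,0,0,0],
    [0,0,0.5,0,0,0,0],
    [0,0,0.4,0,0,0,0],
    [0,0,0,0,0,0,0],
    [0,0,0,0,0,0,0]
  ]
}}

```text
time_s: 2.7
tool_pos: [0.5556, 0.0179, 0.1615]
tool_rot: [0.994, -0.113, -0.0, 0.0]
contact_force: [0.4, 0.6, 0.3]
gripper_width: -0.0001
grasp_force: 0.0
```

```bash
python3 - <<'E'
from h import *
import cv2
q=np.load("q.npy");s=state();print(s["tool_pos"],s["contact_force"])
p=w(q,[[-.004,.105,.066]])[0]; t=R.from_quat(s["tool_rot"]); print("units to go",t.inv().apply(p-s["tool_pos"])/.05)
f=grab_frame("wrist");cv2.imwrite("pics/w1.png",f["img"])
Q=np.array([(-4,105,66),(-7,36,65),(-7,-10,65),(-7,-56,65),(-16.8,105,53.3),(-16.8,36,53.3),(-16.8,-10,53.3)])/1e3
print(proj(f,w(q,Q)).round(0).tolist(), proj(f,s["tool_pos"]).round(0))
E
```

```text
[0.55556652 0.01789654 0.16151349] [0.41383729 0.59334135 0.30060312]
units to go [ 0.02966394 -0.6569506   1.91019565]
[[277.0, 233.0], [374.0, 237.0], [438.0, 237.0], [502.0, 237.0], [280.0, 245.0], [371.0, 245.0], [431.0, 245.0]] [[324. 294.]]
```

View pics/w1.png

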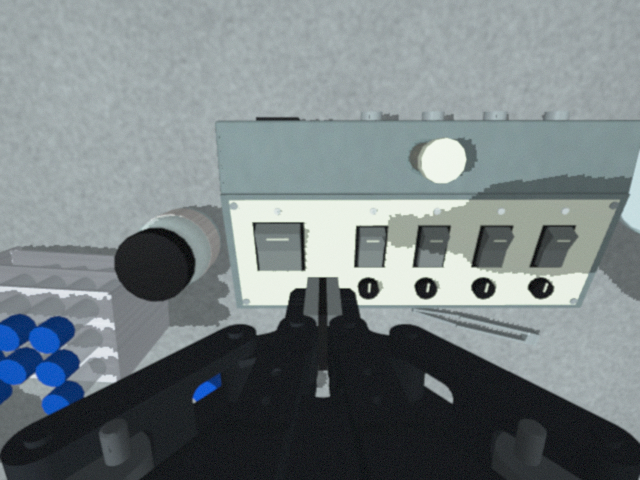

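{"name": "apply_moves", "arguments": {
  "moves": [
    [0.03,-0.66,0,0,0,0,0],
    [0,0,0.6,0,0,0,0],
    [0,0,0.6,0,0,0,0],
    [0,0,0.5,0,0,0,0],
    [0,0,0,0,0,0,0]
  ]
}}

```text
time_s: 3.25
tool_pos: [0.5632, 0.0494, 0.0748]
tool_rot: [0.994, -0.113, -0.002, 0.0]
contact_force: [-0.2, -0.1, 0.8]
gripper_width: -0.0002
grasp_force: 0.0
```

{"name": "apply_moves", "arguments": {
  "moves": [
    [0,0,0.02,0,0,0,0],
    [0,0,0.02,0,0,0,0],
    [0,0,0.02,0,0,0,0],
    [0,0,0,0,0,0,0]
  ]
}}

```text
time_s: 3.65
tool_pos: [0.5649, 0.0498, 0.0743]
tool_rot: [0.994, -0.113, 0.001, -0.0]
contact_force: [0.2, 0.1, -0.5]
gripper_width: -0.0001
grasp_force: 0.0
```

```bash
python3 - <<'E'
from h import *
import cv2
q=np.load("q.npy");s=state();print(s["tool_pos"],s["contact_force"])
p=w(q,[[-.004,.105,.066]])[0]; t=R.from_quat(s["tool_rot"]); print("units to go",t.inv().apply(p-s["tool_pos"])/.05)
f=grab_frame("wrist");cv2.imwrite("pics/w2.png",f["img"][150:450,150:550])
E
```

```text
[0.56492774 0.04983127 0.07425813] [ 0.23489504  0.13568182 -0.49481083]
units to go [-0.01107235  0.0077093   0.16514114]
```

View pics/w2.png

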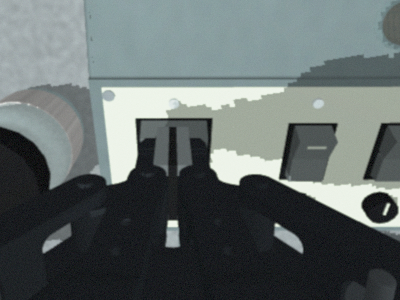

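The finger is centred on the mains (crop: rocker cols 137–211, finger at 175). I'll go down in small steps.

{"name": "apply_moves", "arguments": {
  "moves": [
    [0,0,0.02,0,0,0,0],
    [0,0,0.02,0,0,0,0],
    [0,0,0.02,0,0,0,0],
    [0,0,0.02,0,0,0,0],
    [0,0,0,0,0,0,0]
  ]
}}

```text
time_s: 4.2
tool_pos: [0.5642, 0.0498, 0.069]
tool_rot: [0.994, -0.113, -0.0, 0.0]
contact_force: [-0.4, -0.2, 0.2]
gripper_width: 0.0002
grasp_force: 0.0
```

{"name": "apply_moves", "arguments": {
  "moves": [
    [0,0,0.02,0,0,0,0],
    [0,0,0,0,0,0,0]
  ]
}}

```text
time_s: 4.4
tool_pos: [0.5643, 0.0498, 0.0682]
tool_rot: [0.994, -0.113, -0.0, -0.0]
contact_force: [0.4, 0.2, -0.4]
gripper_width: -0.0005
grasp_force: 0.0
```

{"name": "apply_moves", "arguments": {
  "moves": [
    [0,0,0.02,0,0,0,0],
    [0,0,0,0,0,0,0]
  ]
}}

```text
time_s: 4.6
tool_pos: [0.5645, 0.0498, 0.0673]
tool_rot: [0.994, -0.113, 0.0, -0.0]
contact_force: [-0.3, -0.4, 1.9]
gripper_width: 0.0
grasp_force: 0.5
```

{"name": "apply_moves", "arguments": {
  "moves": [
    [0,0,0.02,0,0,0,0],
    [0,0,0,0,0,0,0]
  ]
}}

```text
time_s: 4.8
tool_pos: [0.5649, 0.0497, 0.0664]
tool_rot: [0.994, -0.113, 0.0, -0.0]
contact_force: [0.1, -0.5, 1.8]
gripper_width: 0.0
grasp_force: 0.8
```

{"name": "apply_moves", "arguments": {
  "moves": [
    [0,0,0.02,0,0,0,0],
    [0,0,0.02,0,0,0,0],
    [0,0,0.02,0,0,0,0],
    [0,0,0,0,0,0,0]
  ]
}}

```text
time_s: 5.2
tool_pos: [0.5642, 0.0499, 0.0631]
tool_rot: [0.994, -0.113, -0.0, -0.0]
contact_force: [0.6, -0.1, 1.7]
gripper_width: -0.0
grasp_force: 0.6
```

{"name": "apply_moves", "arguments": {
  "moves": [
    [0,0,0.01,0,0,0,0],
    [0,0,0,0,0,0,0]
  ]
}}

```text
time_s: 5.4
tool_pos: [0.5642, 0.0499, 0.0627]
tool_rot: [0.994, -0.113, -0.0, -0.0]
contact_force: [1.3, 0.8, 0.9]
gripper_width: 0.0001
grasp_force: 0.6
```

{"name": "apply_moves", "arguments": {
  "moves": [
    [0,0,0.01,0,0,0,0],
    [0,0,0,0,0,0,0]
  ]
}}

```text
time_s: 5.6
tool_pos: [0.5643, 0.0499, 0.0622]
tool_rot: [0.994, -0.113, -0.0, -0.0]
contact_force: [-0.1, 0.0, 1.1]
gripper_width: 0.0001
grasp_force: 0.6
```

{"name": "apply_moves", "arguments": {
  "moves": [
    [0,0,0.01,0,0,0,0],
    [0,0,0,0,0,0,0]
  ]
}}

```text
time_s: 5.8
tool_pos: [0.5644, 0.0498, 0.0619]
tool_rot: [0.994, -0.113, 0.0, -0.0]
contact_force: [1.6, 0.5, 3.2]
gripper_width: -0.0
grasp_force: 1.2
```

Force is starting to rise at the stop, so I'll go a little further to about 5 N.

{"name": "apply_moves", "arguments": {
  "moves": [
    [0,0,0.01,0,0,0,0],
    [0,0,0,0,0,0,0]
  ]
}}

```text
time_s: 6.0
tool_pos: [0.5645, 0.0498, 0.0614]
tool_rot: [0.994, -0.113, 0.0, -0.0]
contact_force: [0.7, 0.2, 4.5]
gripper_width: -0.0001
grasp_force: 1.8
```

{"name": "apply_moves", "arguments": {
  "moves": [
    [0,0,0.006,0,0,0,0],
    [0,0,0,0,0,0,0]
  ]
}}

```text
time_s: 6.2
tool_pos: [0.5645, 0.0498, 0.0611]
tool_rot: [0.994, -0.113, 0.0, -0.0]
contact_force: [0.5, 0.6, 4.8]
gripper_width: 0.0003
grasp_force: 2.3
```

{"name": "apply_moves", "arguments": {
  "moves": [
    [0,0,-0.1,0,0,0,0],
    [0,0,-0.5,0,0,0,0],
    [0,0,-0.6,0,0,0,0],
    [0,0.6,0,0,0,0,0],
    [0,0.6,0,0,0,0,0]
  ]
}}

```text
time_s: 6.7
tool_pos: [0.5508, -0.0083, 0.1218]
tool_rot: [0.994, -0.111, 0.0, -0.0]
contact_force: [0.5, -0.8, -0.7]
gripper_width: 0.0001
grasp_force: 0.0
```

{"name": "apply_moves", "arguments": {
  "moves": [
    [-0.06,0.6,0,0,0,0,0],
    [0,0.5,0,0,0,0,0],
    [0,0,0,0,0,0,0],
    [0,0,0,0,0,0,0]
  ]
}}

```text
time_s: 7.1
tool_pos: [0.5352, -0.0618, 0.1209]
tool_rot: [0.994, -0.113, -0.0, -0.0]
contact_force: [0.9, 0.3, 0.4]
gripper_width: 0.0001
grasp_force: 0.0
```

```bash
python3 - <<'E'
from h import *
import cv2
q=np.load("q.npy");s=state();print(s["tool_pos"],s["contact_force"])
p=w(q,[[-.007,-.010,.066]])[0]; t=R.from_quat(s["tool_rot"]); print("units to go",t.inv().apply(p-s["tool_pos"])/.05)
f=grab_frame("wrist");cv2.imwrite("pics/w3.png",f["img"][100:400,50:600])
Q=np.array([(-16.8,105,53.3),(-16.8,36,53.3),(-16.8,-10,53.3),(-16.8,-56,53.3)])/1e3
print((proj(f,w(q,Q))-[50,100]).round(0).tolist())
E
```

```text
[ 0.53520889 -0.06181858  0.1208731 ] [0.92779627 0.32534324 0.37724364]
units to go [ 0.01019777 -0.00157127  1.0974525 ]
[[95.0, 161.0], [202.0, 161.0], [273.0, 161.0], [345.0, 161.0]]
```

View pics/w3.png

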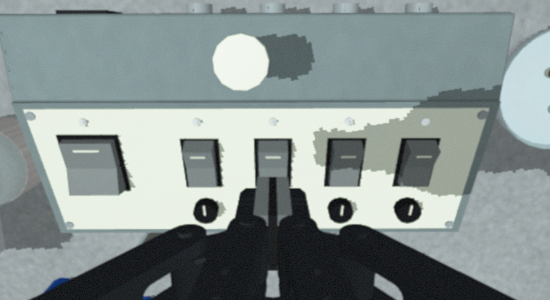

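The mains is over: its front half is raised, at (90,165) in the crop. The finger is in line with channel 2 at col 273.

{"name": "apply_moves", "arguments": {
  "moves": [
    [0.01,0,0.5,0,0,0,0],
    [0,0,0.4,0,0,0,0],
    [0,0,0.12,0,0,0,0],
    [0,0,0,0,0,0,0],
    [0,0,0,0,0,0,0]
  ]
}}

```text
time_s: 7.65
tool_pos: [0.5367, -0.061, 0.0706]
tool_rot: [0.994, -0.112, 0.0, -0.0]
contact_force: [0.1, -0.2, 0.8]
gripper_width: 0.0002
grasp_force: 0.0
```

{"name": "apply_moves", "arguments": {
  "moves": [
    [0,0,0.02,0,0,0,0],
    [0,0,0.02,0,0,0,0],
    [0,0,0.02,0,0,0,0],
    [0,0,0,0,0,0,0]
  ]
}}

```text
time_s: 8.05
tool_pos: [0.5362, -0.0618, 0.0671]
tool_rot: [0.994, -0.113, 0.0, 0.0]
contact_force: [-0.7, 0.6, -0.2]
gripper_width: 0.0003
grasp_force: 0.0
```

{"name": "apply_moves", "arguments": {
  "moves": [
    [0,0,0.02,0,0,0,0],
    [0,0,0.02,0,0,0,0],
    [0,0,0,0,0,0,0]
  ]
}}

```text
time_s: 8.35
tool_pos: [0.5367, -0.0618, 0.0651]
tool_rot: [0.994, -0.113, 0.0, 0.0]
contact_force: [2.1, -0.5, 0.6]
gripper_width: 0.0002
grasp_force: 0.6
```

{"name": "apply_moves", "arguments": {
  "moves": [
    [0,0,0.02,0,0,0,0],
    [0,0,0.02,0,0,0,0],
    [0,0,0.01,0,0,0,0],
    [0,0,0,0,0,0,0]
  ]
}}

```text
time_s: 8.75
tool_pos: [0.5361, -0.0616, 0.0623]
tool_rot: [0.994, -0.113, -0.0, -0.0]
contact_force: [0.6, -1.0, 1.0]
gripper_width: 0.0001
grasp_force: 0.5
```

{"name": "apply_moves", "arguments": {
  "moves": [
    [0,0,0.01,0,0,0,0],
    [0,0,0,0,0,0,0]
  ]
}}

```text
time_s: 8.95
tool_pos: [0.5361, -0.0617, 0.0619]
tool_rot: [0.994, -0.113, -0.0, -0.0]
contact_force: [1.6, 0.4, 0.8]
gripper_width: -0.0004
grasp_force: 0.5
```

{"name": "apply_moves", "arguments": {
  "moves": [
    [0,0,0.01,0,0,0,0],
    [0,0,0,0,0,0,0]
  ]
}}

```text
time_s: 9.15
tool_pos: [0.5362, -0.0617, 0.0615]
tool_rot: [0.994, -0.113, -0.0, -0.0]
contact_force: [0.4, -0.1, 1.8]
gripper_width: -0.0007
grasp_force: 0.7
```

{"name": "apply_moves", "arguments": {
  "moves": [
    [0,0,0.01,0,0,0,0],
    [0,0,0,0,0,0,0]
  ]
}}

```text
time_s: 9.35
tool_pos: [0.5363, -0.0617, 0.0611]
tool_rot: [0.994, -0.113, 0.0, -0.0]
contact_force: [0.2, -0.1, 2.6]
gripper_width: -0.0002
grasp_force: 1.4
```

{"name": "apply_moves", "arguments": {
  "moves": [
    [0,0,0.01,0,0,0,0],
    [0,0,0,0,0,0,0]
  ]
}}

```text
time_s: 9.55
tool_pos: [0.5364, -0.0617, 0.0606]
tool_rot: [0.994, -0.113, 0.0, -0.0]
contact_force: [0.5, 0.9, 3.9]
gripper_width: 0.0001
grasp_force: 2.1
```

{"name": "apply_moves", "arguments": {
  "moves": [
    [0,0,0.004,0,0,0,0],
    [0,0,0,0,0,0,0]
  ]
}}

```text
time_s: 9.75
tool_pos: [0.5364, -0.0617, 0.0605]
tool_rot: [0.994, -0.113, 0.0, -0.0]
contact_force: [-0.3, -1.4, 4.9]
gripper_width: -0.0002
grasp_force: 2.4
```

{"name": "apply_moves", "arguments": {
  "moves": [
    [0,0,-0.1,0,0,0,0],
    [0,0,-0.5,0,0,0,0],
    [0,0,-0.6,0,0,0,0],
    [0,0.6,0,0,0,0,0],
    [0,0.6,0,0,0,0,0]
  ]
}}

```text
time_s: 10.25
tool_pos: [0.5228, -0.12, 0.1212]
tool_rot: [0.994, -0.111, 0.0, -0.0]
contact_force: [0.4, -0.4, -0.7]
gripper_width: 0.0003
grasp_force: 0.0
```

{"name": "apply_moves", "arguments": {
  "moves": [
    [0,0.64,0,0,0,0,0],
    [0,0,0,0,0,0,0],
    [0,0,0,0,0,0,0]
  ]
}}

```text
time_s: 10.55
tool_pos: [0.5148, -0.152, 0.12]
tool_rot: [0.994, -0.114, -0.001, -0.0]
contact_force: [-0.5, 0.6, 0.4]
gripper_width: 0.0
grasp_force: 0.0
```

```bash
python3 - <<'E'
from h import *
import cv2
q=np.load("q.npy");s=state();print(s["tool_pos"],s["contact_force"])
p=w(q,[[-.007,-.102,.066]])[0]; t=R.from_quat(s["tool_rot"]); print("units to go",t.inv().apply(p-s["tool_pos"])/.05)
f=grab_frame("wrist");cv2.imwrite("pics/w4.png",f["img"][100:400,0:550])
print((proj(f,w(q,[[-.0168,-.102,.0533]]))-[0,100]).round(0).tolist())
E
```

```text
[ 0.51483284 -0.15197099  0.12004347] [-0.53382293  0.62346587  0.44571257]
units to go [ 0.00446455 -0.01019805  1.08086506]
[[323.0, 162.0]]
```

View pics/w4.png

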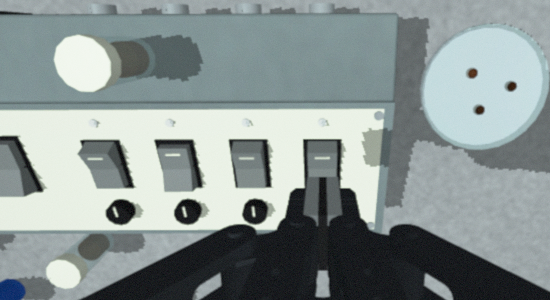

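Channel 2 at (178,165) is now tipped with its front up. Channel 4 at (322,160) lies in line with the finger.

{"name": "apply_moves", "arguments": {
  "moves": [
    [0,0,0.5,0,0,0,0],
    [0,0,0.4,0,0,0,0],
    [0,0,0.1,0,0,0,0],
    [0,0,0,0,0,0,0],
    [0,0,0,0,0,0,0]
  ]
}}

```text
time_s: 11.1
tool_pos: [0.5162, -0.1508, 0.0709]
tool_rot: [0.994, -0.112, 0.0, -0.0]
contact_force: [0.5, -0.3, 0.6]
gripper_width: 0.0005
grasp_force: 0.0
```

{"name": "apply_moves", "arguments": {
  "moves": [
    [0,0,0.02,0,0,0,0],
    [0,0,0.02,0,0,0,0],
    [0,0,0.02,0,0,0,0],
    [0,0,0,0,0,0,0]
  ]
}}

```text
time_s: 11.5
tool_pos: [0.5156, -0.1515, 0.0674]
tool_rot: [0.994, -0.113, 0.0, 0.0]
contact_force: [0.6, -0.3, 0.2]
gripper_width: 0.0003
grasp_force: 0.0
```

{"name": "apply_moves", "arguments": {
  "moves": [
    [0,0,0.02,0,0,0,0],
    [0,0,0.02,0,0,0,0],
    [0,0,0,0,0,0,0]
  ]
}}

```text
time_s: 11.8
tool_pos: [0.516, -0.1515, 0.0654]
tool_rot: [0.994, -0.113, 0.0, 0.0]
contact_force: [1.4, 0.5, 1.2]
gripper_width: 0.0002
grasp_force: 0.5
```

{"name": "apply_moves", "arguments": {
  "moves": [
    [0,0,0.02,0,0,0,0],
    [0,0,0.02,0,0,0,0],
    [0,0,0,0,0,0,0]
  ]
}}

```text
time_s: 12.1
tool_pos: [0.5157, -0.1514, 0.0632]
tool_rot: [0.994, -0.113, -0.0, -0.0]
contact_force: [1.5, -0.3, 1.3]
gripper_width: -0.0002
grasp_force: 0.6
```

{"name": "apply_moves", "arguments": {
  "moves": [
    [0,0,0.02,0,0,0,0],
    [0,0,0.01,0,0,0,0],
    [0,0,0,0,0,0,0]
  ]
}}

```text
time_s: 12.4
tool_pos: [0.5155, -0.1513, 0.0616]
tool_rot: [0.994, -0.113, -0.0, -0.0]
contact_force: [-0.0, -0.4, -0.4]
gripper_width: 0.0001
grasp_force: 0.5
```

{"name": "apply_moves", "arguments": {
  "moves": [
    [0,0,0.01,0,0,0,0],
    [0,0,0,0,0,0,0]
  ]
}}

```text
time_s: 12.6
tool_pos: [0.5156, -0.1513, 0.0613]
tool_rot: [0.994, -0.113, -0.0, -0.0]
contact_force: [0.2, -0.2, 2.0]
gripper_width: -0.0002
grasp_force: 1.0
```

{"name": "apply_moves", "arguments": {
  "moves": [
    [0,0,0.01,0,0,0,0],
    [0,0,0,0,0,0,0]
  ]
}}

```text
time_s: 12.8
tool_pos: [0.5157, -0.1514, 0.0609]
tool_rot: [0.994, -0.113, 0.0, -0.0]
contact_force: [-0.2, 0.6, 3.5]
gripper_width: -0.0002
grasp_force: 1.7
```

{"name": "apply_moves", "arguments": {
  "moves": [
    [0,0,0.008,0,0,0,0],
    [0,0,0,0,0,0,0]
  ]
}}

```text
time_s: 13.0
tool_pos: [0.5157, -0.1514, 0.0605]
tool_rot: [0.994, -0.113, 0.0, 0.0]
contact_force: [-0.4, -0.1, 4.5]
gripper_width: 0.0003
grasp_force: 2.3
```

{"name": "apply_moves", "arguments": {
  "moves": [
    [0,0,-0.1,0,0,0,0],
    [0,0,-0.5,0,0,0,0],
    [0,0,-0.8,0,0,0,0],
    [0,0,-0.8,0,0,0,0],
    [-0.8,0,-0.3,0,0,0,0]
  ]
}}

```text
time_s: 13.5
tool_pos: [0.4816, -0.1431, 0.1889]
tool_rot: [0.994, -0.113, 0.004, 0.0]
contact_force: [-0.8, -0.6, 1.1]
gripper_width: -0.0
grasp_force: 0.0
```

{"name": "apply_moves", "arguments": {
  "moves": [
    [-0.7,0.3,0,0,0,0,0],
    [0,0,0,0,0,0,0],
    [0,0,0,0,0,0,0]
  ]
}}

```text
time_s: 13.8
tool_pos: [0.4384, -0.1495, 0.1857]
tool_rot: [0.994, -0.113, -0.0, 0.0]
contact_force: [0.3, 0.5, 0.0]
gripper_width: 0.0001
grasp_force: 0.0
```

```bash
python3 - <<'E'
from h import *
import cv2
a=grab_frame("wrist")["img"][0:300,0:500]; b=cv2.resize(grab_frame("scene")["img"][165:305,200:330],None,fx=2.143,fy=2.143,interpolation=cv2.INTER_CUBIC)[:300]
cv2.imwrite("pics/end.png",np.hstack([a,b])); print(state()["tool_pos"])
E
```

```text
[ 0.43991729 -0.14915169  0.18539832]
```

View pics/end.png

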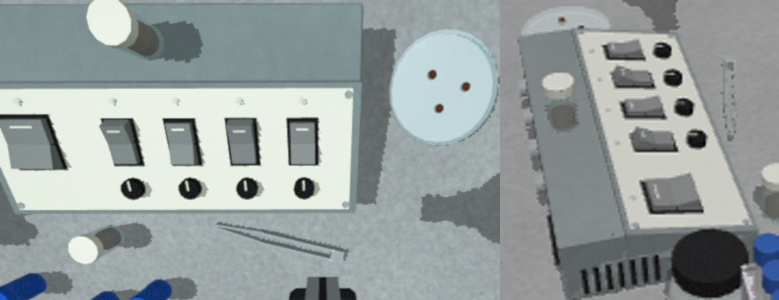

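```bash
python3 - <<'E'
from h import *
import cv2
cv2.imwrite("pics/end2.png",cv2.resize(grab_frame("scene")["img"][175:275,240:320],None,fx=6,fy=6,interpolation=cv2.INTER_CUBIC))
E
```

```text
(no output)
```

View pics/end2.png

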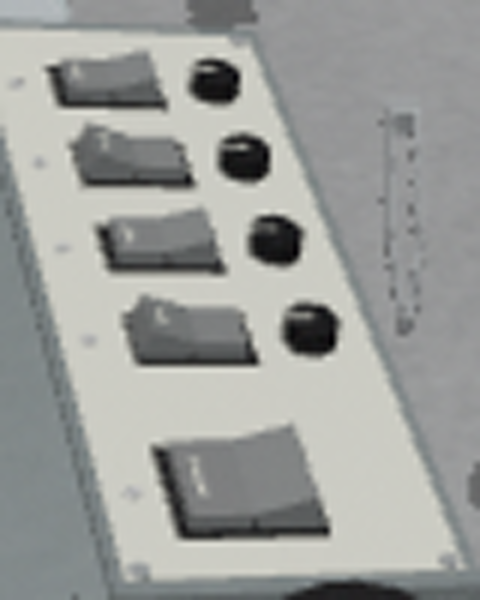

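The picture shows the mains (240,485), channel 2 (160,240) and channel 4 (110,80) on, with front ends up. Channels 1 (190,330) and 3 (130,155) are still off. Everything is as asked, so I'm handing it in.

```bash
python3 -c "from bench import *; print(job_done())"
```

```text
the job is handed in; nothing more can be done
None
```

The job is handed in: I switched on the mains, then channel 2, then channel 4, each with about 5 N at the stop and in about 14 s overall; channels 1 and 3 are still off, and nothing else was touched.

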